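Wind down the wing nut of the loaf-tin press

ROBOT

A 7-joint arm with a two-finger parallel gripper is mounted at the origin on the work surface. World frame = base frame: x ahead of the robot, y to its left, z up, the work surface at z = 0. Lengths are in m, angles in rad, forces in N, time in s.
With the tool pointing down it reaches from about 0.425 to 0.825 m from the base axis. Payload 3.6 kg.
Tool frame: the origin (TCP) lies at the very end of the fingers, on their centre line; the grasp point (between the pads) lies manip.grip_depth behind it (manip.grip_depth is the distance from the TCP to the grasp point, in m); z points along the fingers, y is the line along which they close (so a half turn about z gives the same grasp; the last joint's range is limited). The gripper opens to 85 mm and grips with 20 to 120 N. Pads are 22 mm wide; open, the fingers measure 114 mm over their backs; the gripper's body (76 mm by 85 mm) begins 54 mm behind the grasp point. The pads swing forward as they close: fully open they stand 13 mm farther back than shut.
Start: joints at [1.185, 0.615, -0.013, 1.423, 0.008, 1.103, -0.04], TCP at [0.229, -0.608, 0.231] pointing down, gripper open.
Joint ranges: [-3.12, 3.12], [-0.3, 2.06], [-1.34, 1.32], [0.26, 2.42], [-1.36, 4.5], [0.01, 1.98], [-2.84, 2.84]. Speed limits (rad/s): [2.79, 2.79, 3.14, 3.14, 3.14, 3.14, 3.14].

INTERFACE

Orientations are given as a 3x3 rotation matrix whose columns are the frame's x, y, z axes.
In Python, from rig import manip gives the robot as it stands.
- The arm moves only by the shell command python3 -m handwheel 'ROWS'. ROWS is JSON, a list that holds one entry, the list of rows, each a list of 5 numbers: the shift along the tool's x, y, z scaled (see below), then the turn about the tool's z scaled (see below), then the opening, from -1 (shut) to 1 (fully open). In form: [[[tx, ty, tz, twist, jaw], ...]]. A call has 1 to 10 rows; each row is the pose to reach, as a shift and turn from the pose commanded when the call began, along the tool's axes at that moment; what a row does not reach only later rows make up. The controller multiplies each number of a shift by 300 mm and each number of a turn by 45 degrees. A row lasts 1/8 s, in which the tool goes at most 62.5 mm and 10.7 degrees, less where a joint would pass 70% of its speed; a pose out of reach is approached as far as the arm can. A call with a number of a shift or a turn outside -1 to 1 is refused whole. A call with a gripper value outside its range is refused whole. The fingers move at their own pace and stop on an object; the grip force is fixed at half the most. Time passes only in rows, so rows that repeat a pose let the fingers close. It gives the time, the measured TCP pose, the force, the opening and the grip force at its end, in the units of the state.
- manip.state(): the state, without advancing time (a new reading comes with each control period).
- manip.snapshot(name): name is "scene" or "top" or "wrist"; returns the picture (420x560x3 uint8, red, green, blue); there is no depth.
- manip.camera_params(name): a dict with "K" (3x3 intrinsics, pixels), "pose" (4x4, takes a point from camera to world coordinates). Camera axes: x right, y up, looking along -z (the intrinsics and any distortion apply to the point x, -y, -z); pixel columns grow to the right and rows downward; lengths in m; the calibration is good to about 2 mm. A picture is of the moment at which its call begins: read the wrist's pose just before it. camera_params takes no time and is no camera call; for the wrist camera it gives the pose at the moment of the call.
- manip.finish_job(): hands the job in; it is judged then, once.
The state is a dict: "clock": time; "joints": joint angles; "dq": joint speeds; "joint_torque": joint torques, N m; "eef_pos": TCP position; "tool_rot": TCP orientation; "force": force on the tool from outside, world axes, zero at the start; "wrist_torque": the same for the moment, N m; "width": finger opening in m; "finger_force": force on a finger pad.
Only numpy, scipy, OpenCV 4.12 (cv2) and the standard library are available. Lean on these libraries where they do the work, as an engineer would, in place of code of your own. Each camera call takes 0.05 s, during which the arm holds its last target. There are 200 camera calls.

TASK

Clamp the loaf tin in the screw press: wind the wing nut on top of the press clockwise (seen from above) until it will turn no further and the plate is fully down on the tin's lid. Do it with repeated sideways strokes of the closed fingertips against its wings: never take the nut or a wing between the fingers. Leave the tumbler, the shaker and the cutter where they stand, and finish clear of everything.

Things in the scene. Friction and masses are not known exactly. Their poses are not given: they have to be found in the camera images.
- press: Aluminium screw press, fixed to the bench. Origin on the bench under the vertical screw axis; z up, own y axis towards its column. Base 130 (x) by 155 mm (y from -65 to +90), 12 mm thick. Flat head 44 mm wide, top 116 mm above the bench, from the column to 55 mm beyond the axis on the -y side. Under it a fixed loaf tin, lid top at 60 mm.
- column_top (a point): Centre of the column's top, 165 mm above the bench (17 mm above the wings), 55 mm from the screw axis on the press's +y side. Column 40 mm (x) by 36 mm (y): its face is 37 mm from the screw axis. There is hardly room for fingers between the nut's hub and the column (25 mm); stroke on the other three sides.
- nut_mid (a point): Brass wing nut on the press head; point on the axis, 137 mm above the bench, mid-height of the wings. Its x axis runs along the two wings (+x and -x), each reaching 34 mm from the axis; z up. Wings upright, 5 mm thick, ends rounded, 126 to 148 mm above the bench. Hub 24 mm across at its foot (119 mm), 18 mm at its top (136 mm). The nut stays at this height.
- wing_nut (a joint): Angle of the wing nut in rad, growing clockwise seen from above. It starts somewhere between 1 and 5 and stops hard at 10.0 (plate fully down). Loose: about 0.04 N m of friction (2 N at the wing), stays where it is left. Stroke pushes of 3 to 10 N are plenty.
- press_plate (a joint): How far the pressing plate has come down from its top position, m; driven by the nut, 8 mm a turn (0.00127 m per rad); 0.0127 when it lies on the tin's lid. Its 10 mm threaded rod stands out of the nut's hub, its end 150 mm (plate down) to 163 mm above the bench.
- tumbler_mid (a point): Centre of a drinking glass, 70 mm across and 95 mm tall, standing loose near the press. Not to be moved.
- shaker_mid (a point): Centre of a white ceramic shaker with a steel cap, 40 mm across and 80 mm tall, standing loose near the press. Not to be moved.
- cutter_mid (a point): Centre of a thin steel ring cutter, 80 mm across and 35 mm tall, standing loose near the press. Not to be moved.
There are look-alikes about, which are no part of the job. Of the things that look like the press, the larger one is meant.

How it is judged:
At the end, for the whole second after the job is handed in: The wing nut is at rest within 0.3 rad of its stop (joint above 9.7), the plate down on the lid (lowered at least 12.0 mm), and the tumbler, shaker and cutter within 15 mm of where they started (value of joint wing_nut above 9.7 rad and value of joint press_plate above 0.012 m and velocity of joint wing_nut between -0.1 and 0.1 rad/s and distance of each of tumbler_mid, shaker_mid, cutter_mid from where it was at the start of the episode below 0.015 m); the robot touches nothing.
It fails at once if the nut or one of its wings is taken between the fingers (the grasp point is over the wings' line, within 4 mm, and no higher than 10 mm above the wings' top, while the fingers touch the press) (y of the grasp point in the frame of nut_mid between -0.004 and 0.004 m and x of the grasp point in the frame of nut_mid between -0.034 and 0.034 m and height (world z) of the grasp point below 0.158 m and contact force between the fingers and press above 0.5 N).
It fails at once if the tumbler, the shaker or the cutter is moved or lifted by more than 15 mm, or tipped (distance of any of tumbler_mid, shaker_mid, cutter_mid from where it was at the start of the episode above 0.015 m or angle between any of tumbler_mid, shaker_mid, cutter_mid's own z axis and vertical above 0.3 rad).
It also fails if it takes over 61 s, if anything falls off the work surface, if the arm or the gripper's body presses on something with over 40 N, if the wrist force passes 120 N, or if a joint passes its speed limit or range.

## Working session

There is one attempt and no reset: what is moved stays moved. The work goes in short steps, Python scripts to look and compute and a shell command to move; the robot and the scene stay as the last step left them, time stands still between calls to the robot, and variables do not carry over. Pictures are saved under pics/ and viewed, at most 10 in all, crops included, and the job is handed in when it is done.

```bash
ls; mkdir -p pics; python3 - <<'E'
from rig import manip
import cv2,numpy as np
np.set_printoptions(precision=4,suppress=True)
s=manip.state();print(s['clock'],s['eef_pos'],s['tool_rot'],s['width'],manip.grip_depth)
ims=[]
for n in("scene","top"):
    p=manip.camera_params(n);im=manip.snapshot(n);print(n,p)
    cv2.imwrite(f"pics/{n}0.png",im[:,:,::-1])
E
```

```text
pics
0.0 [ 0.2286 -0.6077  0.2301] [[ 0.936   0.3521 -0.0009]
 [ 0.3521 -0.936   0.0024]
 [-0.     -0.0026 -1.    ]] 0.08536836948862489 0.0187
scene {'K': array([[487.0184,   0.    , 274.3463],
       [  0.    , 487.0184, 205.2112],
       [  0.    ,   0.    ,   1.    ]]), 'pose': array([[-0.855 , -0.3526,  0.3803,  0.8719],
       [ 0.5185, -0.5696,  0.6377,  0.5711],
       [-0.0083,  0.7424,  0.6699,  0.7259],
       [ 0.    ,  0.    ,  0.    ,  1.    ]])}
top {'K': array([[453.0186,   0.    , 281.3397],
       [  0.    , 453.0186, 206.6707],
       [  0.    ,   0.    ,   1.    ]]), 'pose': array([[ 0.0292,  0.9955, -0.0903,  0.4396],
       [-0.9996,  0.0285, -0.0094, -0.0161],
       [-0.0067,  0.0905,  0.9959,  1.0845],
       [ 0.    ,  0.    ,  0.    ,  1.    ]])}
```

View pics/scene0.png

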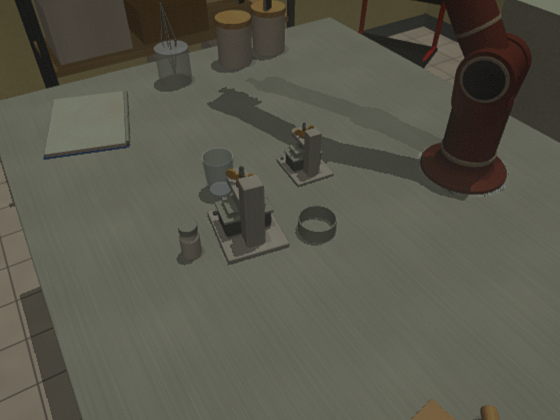

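View pics/top0.png

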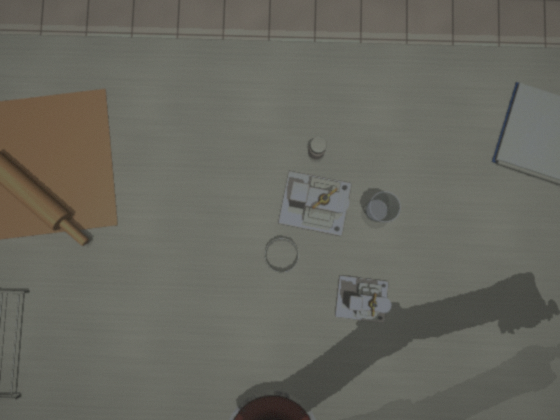

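The scene picture shows two presses: a large one at (248,215) and a small one at (305,155). The shaker is at (189,240), the tumbler at (219,172) and the cutter at (317,223). In the top picture, the candidates are the large press with its brass nut at (324,199) and the small press with its nut at (373,303). I choose the larger one, at (324,199), and will check it in a crop.

```bash
cat > h.py <<'E'
from rig import manip
import cv2,numpy as np
np.set_printoptions(precision=4,suppress=True)
def cast(p,uv,z):
    uv=np.atleast_2d(uv).astype(float);K=p['K'];T=p['pose']
    d=np.c_[(uv[:,0]-K[0,2])/K[0,0],-(uv[:,1]-K[1,2])/K[1,1],-np.ones(len(uv))]@T[:3,:3].T
    return T[:3,3]+d*((z-T[2,3])/d[:,2])[:,None]
def proj(p,X):
    T=p['pose'];c=(np.atleast_2d(X)-T[:3,3])@T[:3,:3];K=p['K']
    return np.c_[K[0,2]-K[0,0]*c[:,0]/c[:,2],K[1,2]+K[1,1]*c[:,1]/c[:,2]]
E
python3 - <<'E'
from h import *
im=cv2.imread('pics/top0.png');p=manip.camera_params('top')
c=im[125:275,255:410];cv2.imwrite('pics/c0.png',cv2.resize(np.clip(c*1.6,0,255).astype(np.uint8),None,fx=5,fy=5)[:600*5,:,:][:750,:775][:600])
hsv=cv2.cvtColor(im,cv2.COLOR_BGR2HSV);m=cv2.inRange(hsv,(8,90,60),(30,255,255))
m[:, :260]=0
n,l,st,ce=cv2.connectedComponentsWithStats(m)
for i in range(1,n):
    if st[i,4]>8:print(st[i],ce[i],cast(p,ce[i],.137))
for nm,uv,z in(('col',(300,190),.165),('tumb',(377,207),.0475),('shk',(317,147),.04),('cut',(282,252),.0175)):print(nm,cast(p,uv,z))
E
```

```text
[317 197  11   8  27] [321.5926 201.2222] [[ 0.5394 -0.0914  0.137 ]]
col [[ 0.5583 -0.0446  0.165 ]]
tumb [[ 0.5391 -0.2259  0.0475]]
shk [[ 0.6769 -0.0857  0.04  ]]
cut [[ 0.4298 -0.0107  0.0175]]
```

View pics/c0.png

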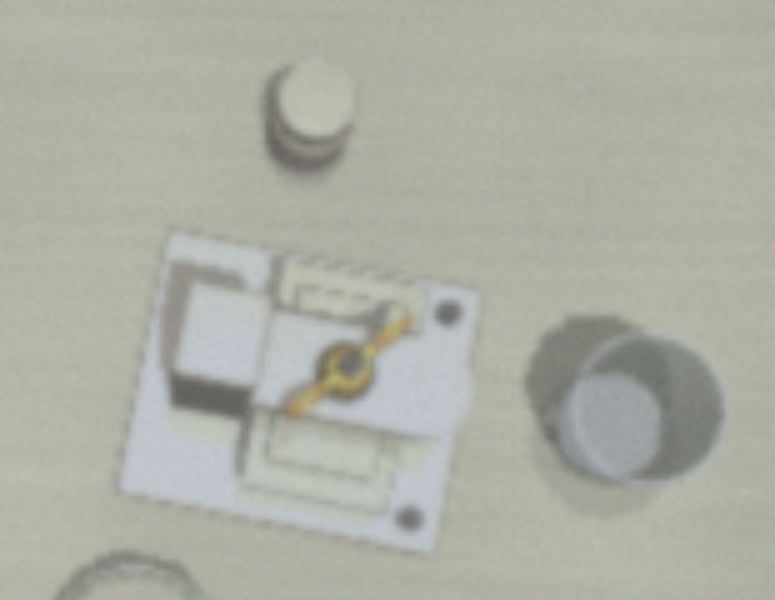

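The crop confirms the larger press. The nut's hub is at crop (349,365), with wing tips at (290,410) and (408,320). The column top is centred at (222,333), and it stands higher than the nut and to its left. The shaker is at the top (316,98) and the tumbler at the right (640,410).

```bash
python3 - <<'E'
from h import *
p=manip.camera_params('top')
q=lambda u,v:(u/5+255-.4,v/5+125-.4)
a=cast(p,q(290,410),.148)[0];b=cast(p,q(408,320),.148)[0];c=cast(p,q(222,333),.165)[0];h=cast(p,q(347,368),.136)[0]
m=(a+b)/2;print(a,b,'len',np.linalg.norm(a-b),'mid',m,'hub',h,'col',c,'dist',np.linalg.norm((c-m)[:2]))
y=(c-m)[:2];y/=np.linalg.norm(y);x=np.array([y[1],-y[0]]);w=(b-m)[:2]
print('y',y,'x',x,'wing cw from +x deg',np.degrees(np.arctan2(-w@y,w@x)))
base=cast(p,[q(170,230),q(480,292),q(432,552),q(120,492)],.012);print(base[:,:2],np.linalg.norm(np.diff(base,axis=0),axis=1))
s=manip.state();R=s['tool_rot'];d=np.r_[m[:2],.25]-s['eef_pos'];print('tool shift/0.3 to above nut',R.T@d/.3)
E
```

```text
[ 0.5265 -0.0721  0.148 ] [ 0.5655 -0.1204  0.148 ] len 0.062029092735014155 mid [ 0.546  -0.0962  0.148 ] hub [ 0.5461 -0.0964  0.136 ] col [ 0.5557 -0.0426  0.165 ] dist 0.05449933496163409
y [0.1783 0.984 ] x [ 0.984  -0.1783] wing cw from +x deg 40.75036373686483
[[ 0.624  -0.0209]
 [ 0.5983 -0.1696]
 [ 0.4737 -0.1488]
 [ 0.4978 -0.0007]] [0.1509 0.1263 0.1501]
tool shift/0.3 to above nut [ 1.5906 -1.2234 -0.0631]
```

```bash
python3 -m handwheel '[[[0.2,-0.15,0,0.2,-1],[0.4,-0.3,0,0.4,-1],[0.6,-0.45,0,0.6,-1],[0.8,-0.6,-0.05,0.68,-1],[0.8,-0.6,-0.05,0.68,-1],[0.8,-0.6,-0.05,0.68,-1],[0.8,-0.6,-0.05,0.68,-1]]]'; python3 - <<'E'
from h import *
s=manip.state();R=s['tool_rot'];print(R,s['width']);d=np.r_[.546,-.096,.25]-s['eef_pos'];print('to above nut',R.T@d/.3)
E
```

```text
clock: 0.98
eef_pos: [0.3894, -0.3559, 0.2461]
tool_rot: [[0.985, -0.174, -0.001], [-0.174, -0.985, -0.0], [-0.001, 0.001, -1.0]]
force: [0.1, -0.9, -0.3]
width: -0.0004
finger_force: 0.0
[[ 0.9848 -0.1738 -0.0012]
 [-0.1738 -0.9848 -0.0004]
 [-0.0011  0.0006 -1.    ]] -0.0004027756267478826
to above nut [ 0.3635 -0.9438 -0.0141]
```

```bash
python3 -m handwheel '[[[0.1,-0.2,0,0,-1],[0.2,-0.4,0,0,-1],[0.3,-0.6,0,0,-1],[0.4,-0.8,0,0,-1],[0.46,-0.97,0,0,-1],[0.46,-0.97,0,0,-1],[0.46,-0.97,0,0,-1]]]'; python3 - <<'E'
from h import *
p=manip.camera_params('wrist');im=manip.snapshot('wrist');s=manip.state()
im=im[:,:,::-1].copy();np.save('pics/w1.npy',[p['K'],p['pose'][:3,:3]],allow_pickle=True) if 0 else None
import pickle;pickle.dump(p,open('pics/w1.pkl','wb'))
cv2.imwrite('pics/w1.png',im);print(p['pose'],s['eef_pos'])
ax=np.array([.546,-.0962]);y=np.array([.174,.985])
print('proj nut',proj(p,[[*ax,.137],[*ax,.16],[*(ax+.055*y),.165]]))
E
```

```text
clock: 1.85
eef_pos: [0.5761, -0.0945, 0.2456]
tool_rot: [[0.985, -0.175, -0.002], [-0.175, -0.985, -0.001], [-0.001, 0.002, -1.0]]
force: [-0.5, -1.5, -0.6]
width: -0.0001
finger_force: 0.0
[[-0.1744  0.9407  0.291   0.6499]
 [-0.9847 -0.1673 -0.0494 -0.1093]
 [ 0.0022 -0.2951  0.9555  0.3878]
 [ 0.      0.      0.      1.    ]] [ 0.5756 -0.0959  0.2459]
proj nut [[282.0447 234.7102]
 [282.5541 245.2894]
 [215.9283 247.9336]]
```

View pics/w1.png

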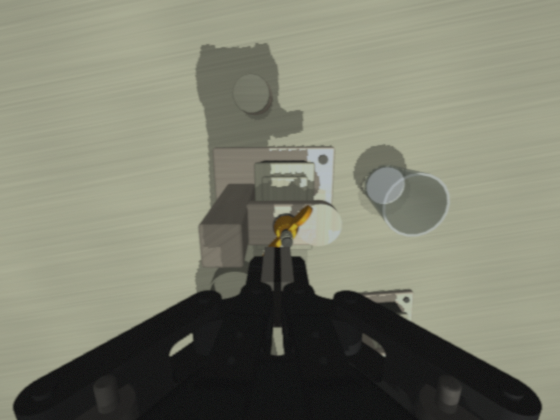

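The wrist view shows the rod end at (287,240), with the wing to its upper right, tip at (308,210). The column top is at (222,240) and the tumbler at (415,203). The rod sits about 5 px from its predicted position, roughly 2 mm, so I shift the axis to (0.547,-0.0975). The spot under the fingers is clear of the wings, so I lower there.

```bash
python3 -m handwheel '[[[0,0,0.15,0,-1],[0,0,0.25,0,-1],[0,0,0.32,0,-1],[0,0,0.35,0,-1],[0,0,0.35,0,-1],[0,0,0.35,0,-1]]]'; cat > rel.py <<'E'
from h import *
s=manip.state();d=s['eef_pos'][:2]-np.array([.547,-.0975])
print('tool-frame pos rel axis (mm)',(s['tool_rot'].T@np.r_[d,0])[:2]*1e3,'z',s['eef_pos'][2],'F tool',s['tool_rot'].T@s['force'])
E
python3 rel.py
```

```text
clock: 2.65
eef_pos: [0.577, -0.0936, 0.1424]
tool_rot: [[0.985, -0.175, 0.002], [-0.175, -0.985, -0.001], [0.002, 0.0, -1.0]]
force: [0.1, -0.3, 0.7]
width: 0.0002
finger_force: 0.0
tool-frame pos rel axis (mm) [28.8798 -9.0522] z 0.1424322485383783 F tool [ 0.1612  0.3193 -0.7489]
```

```bash
python3 -m handwheel '[[[0.003,0.022,0.005,0,-1],[0.003,0.039,0.005,0,-1],[0,0.056,0.005,0,-1],[-0.006,0.073,0.005,0,-1],[-0.015,0.089,0.005,0,-1],[-0.028,0.103,0.005,0,-1],[-0.043,0.115,0.005,0,-1],[-0.06,0.124,0.005,0,-1],[-0.079,0.129,0.005,0,-1],[-0.096,0.13,0.005,0,-1]]]'; python3 rel.py; python3 - <<'E'
from h import *
import pickle
p=manip.camera_params('wrist');im=manip.snapshot('wrist');cv2.imwrite('pics/w2.png',im[:,:,::-1])
a=cv2.resize(im[120:330,150:430],None,fx=2.4,fy=2.4)
cv2.imwrite('pics/w2c.png',np.clip(a[:,:,::-1]*1.5,0,255).astype(np.uint8))
E
```

```text
clock: 3.9
eef_pos: [0.5412, -0.1267, 0.1401]
tool_rot: [[0.985, -0.174, 0.001], [-0.174, -0.985, -0.001], [0.001, 0.001, -1.0]]
force: [2.3, 0.4, 1.2]
width: 0.0001
finger_force: 0.9
tool-frame pos rel axis (mm) [-0.6097 29.7837] z 0.14010160512822864 F tool [ 2.2372 -0.8212 -1.2289]
```

View pics/w2c.png

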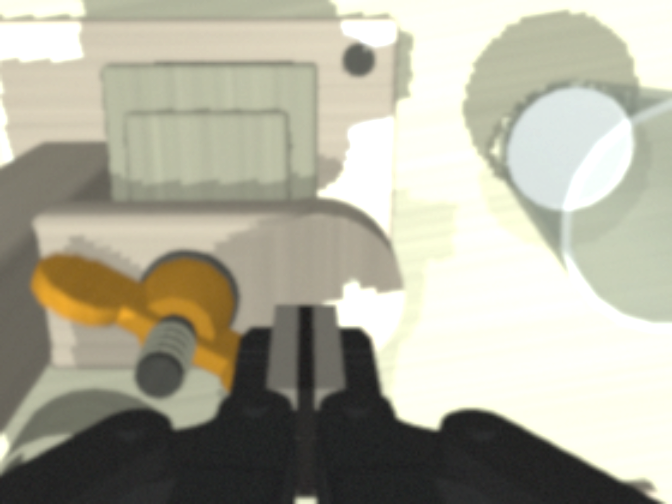

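The crop shows the fingertip at (305,320) pushing the wing at (220,360), with the nut turned clockwise, so the stroke works. I continue it.

```bash
python3 -m handwheel '[[[-0.019,-0.002,0,0,-1],[-0.037,-0.007,0,0,-1],[-0.054,-0.016,0,0,-1],[-0.069,-0.028,0,0,-1],[-0.082,-0.043,0,0,-1],[-0.091,-0.059,0,0,-1],[-0.097,-0.078,0,0,-1],[-0.1,-0.097,0,0,-1],[-0.099,-0.116,0,0,-1],[-0.094,-0.134,0,0,-1]]]'; python3 rel.py
```

```text
clock: 5.2
eef_pos: [0.5199, -0.0813, 0.1395]
tool_rot: [[0.985, -0.173, -0.002], [-0.173, -0.985, 0.0], [-0.002, 0.0, -1.0]]
force: [-1.1, -1.5, 0.5]
width: 0.0003
finger_force: 0.9
tool-frame pos rel axis (mm) [-29.5051 -11.2717] z 0.13948990959218907 F tool [-0.8647  1.6714 -0.4939]
```

```bash
python3 -m handwheel '[[[0,0.012,-0.02,0,-1],[0,0.012,-0.17,0,-1],[0,0.012,-0.17,0,-1],[0.1,0,-0.17,0,-1],[0.19,0,-0.17,0,-1],[0.19,0.004,-0.17,0,-1],[0.19,0.004,-0.1,0,-1],[0.19,0.004,-0.03,0,-1],[0.19,0.004,0,0,-1],[0.19,0.004,0,0,-1]]]'; python3 rel.py
```

```text
clock: 6.45
eef_pos: [0.5756, -0.0925, 0.1393]
tool_rot: [[0.985, -0.173, -0.002], [-0.173, -0.985, 0.001], [-0.002, -0.0, -1.0]]
force: [0.3, -0.6, -0.5]
width: -0.0002
finger_force: 0.0
tool-frame pos rel axis (mm) [27.2676 -9.9024] z 0.1393381042428506 F tool [0.4182 0.5391 0.4763]
```

```bash
python3 -m handwheel '[[[0.003,0.022,0,0,-1],[0.003,0.039,0,0,-1],[0,0.056,0,0,-1],[-0.006,0.073,0,0,-1],[-0.015,0.089,0,0,-1],[-0.028,0.103,0,0,-1],[-0.043,0.115,0,0,-1],[-0.06,0.124,0,0,-1],[-0.079,0.129,0,0,-1],[-0.096,0.13,0,0,-1]]]'; python3 rel.py
```

```text
clock: 7.7
eef_pos: [0.5412, -0.1267, 0.1401]
tool_rot: [[0.985, -0.174, 0.001], [-0.174, -0.985, -0.001], [0.001, 0.001, -1.0]]
force: [2.4, -0.7, 0.4]
width: -0.0001
finger_force: 0.9
tool-frame pos rel axis (mm) [-0.6293 29.7896] z 0.14007056275387783 F tool [ 2.4482  0.2292 -0.3776]
```

```bash
python3 -m handwheel '[[[-0.019,-0.002,0,0,-1],[-0.037,-0.007,0,0,-1],[-0.054,-0.016,0,0,-1],[-0.069,-0.028,0,0,-1]]]'; python3 rel.py
```

```text
clock: 8.2
eef_pos: [0.5215, -0.1145, 0.1398]
tool_rot: [[0.985, -0.174, -0.001], [-0.174, -0.985, -0.0], [-0.001, 0.001, -1.0]]
force: [1.4, -2.4, 1.2]
width: -0.0001
finger_force: 0.8
tool-frame pos rel axis (mm) [-22.2066  21.154 ] z 0.13976458574573325 F tool [ 1.759   2.1465 -1.2469]
```

Next: from 134° to 167°, then on to 200°.

```bash
python3 -m handwheel '[[[-0.013,-0.015,0,0,-1],[-0.022,-0.031,0,0,-1],[-0.028,-0.05,0,0,-1]]]'; python3 rel.py
```

```text
clock: 8.57
eef_pos: [0.5163, -0.0981, 0.1398]
tool_rot: [[0.985, -0.174, -0.001], [-0.174, -0.985, -0.0], [-0.001, 0.001, -1.0]]
force: [1.1, -2.7, -0.2]
width: -0.0002
finger_force: 1.0
tool-frame pos rel axis (mm) [-30.0921   5.8925] z 0.1397699650839449 F tool [1.5229 2.4731 0.1803]
```

```bash
python3 -m handwheel '[[[-0.003,-0.019,0,0,-1],[-0.002,-0.038,0,0,-1],[0.003,-0.056,0,0,-1]]]'; python3 rel.py
```

```text
clock: 8.95
eef_pos: [0.5171, -0.0866, 0.1394]
tool_rot: [[0.984, -0.176, -0.007], [-0.176, -0.984, -0.007], [-0.006, 0.008, -1.0]]
force: [-6.5, -14.1, 3.3]
width: -0.0001
finger_force: 7.6
tool-frame pos rel axis (mm) [-31.3382  -5.4064] z 0.1393608198271076 F tool [-3.8985 15.0294 -3.1278]
```

15 N at θ≈190° suggests the hard stop. I back off, lift clear and check.

```bash
python3 -m handwheel '[[[-0.005,0.03,0,0,-1],[-0.005,0.04,-0.03,0,-1],[-0.005,0.04,-0.2,0,-1],[-0.15,0.3,-0.35,0,-1],[-0.3,0.5,-0.35,0,-1],[-0.35,0.6,-0.35,0,-1],[-0.35,0.6,-0.35,0,-1]]]'; python3 - <<'E'
from h import *
s=manip.state();print(s['eef_pos'],s['force'])
o=[]
for n,b in(('scene',(205,150,105,120)),('top',(255,125,155,120))):
    p=manip.camera_params(n);im=manip.snapshot(n)[:,:,::-1];cv2.imwrite(f'pics/{n}3.png',im)
    x,y,w,h=b;o.append(cv2.resize(np.clip(im[y:y+h,x:x+w]*1.6,0,255).astype(np.uint8),(int(w*400/h*.75),300)))
    ax=[.547,-.0975];print(n,proj(p,[[*ax,.15],[*ax,.163],[*ax,.137]]),b)
h=np.hstack(o);cv2.imwrite('pics/c3.png',cv2.resize(h,None,fx=1.1,fy=1.1));print(h.shape,[i.shape for i in o])
E
```

```text
clock: 9.82
eef_pos: [0.3836, -0.2433, 0.2461]
tool_rot: [[0.984, -0.179, 0.001], [-0.179, -0.984, -0.001], [0.001, 0.001, -1.0]]
force: [0.4, 0.7, -0.3]
width: 0.0001
finger_force: 0.0
[ 0.3836 -0.2433  0.2461] [ 0.4273  0.7467 -0.2714]
scene [[240.9878 169.8737]
 [240.6181 164.4711]
 [241.3508 175.1767]] (205, 150, 105, 120)
top [[325.1177 197.0255]
 [325.6865 196.3155]
 [324.5644 197.7162]] (255, 125, 155, 120)
(300, 649, 3) [(300, 262, 3), (300, 387, 3)]
```

View pics/c3.png

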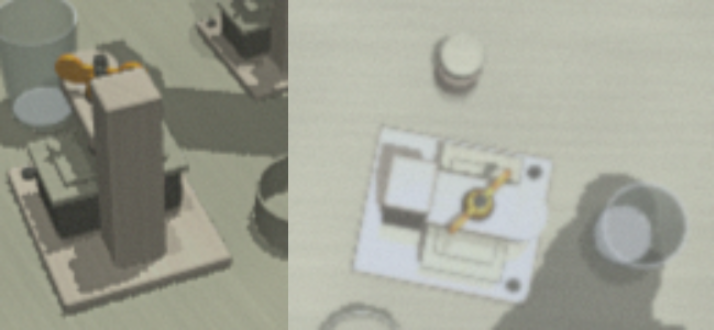

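The view (left scene, right top) shows the nut's wings at (453,232) and (510,172), about 32° clockwise from press x, and the rod end low at (100,60). The bystanders are undisturbed. I will confirm the stop with a test push on the other wing.

```bash
python3 rel.py; python3 - <<'E'
from h import *
s=manip.state();R=s['tool_rot'];g=np.array([.547,-.0975])+.0289*np.array([.985,-.174])+.0091*np.array([.174,.985])
print(R.T@(np.r_[g,.1405]-s['eef_pos'])/.3)
for n in('scene0','scene3'):
    im=cv2.imread(f'pics/{n}.png');print(n);print(cv2.cvtColor(im,cv2.COLOR_BGR2GRAY)[160:184,238:247])
E
```

```text
tool-frame pos rel axis (mm) [-133.773   171.0091] z 0.2457359362182406 F tool [ 0.0285 -0.7066  0.1304]
[ 0.5416 -0.6008  0.3514]
scene0
[[ 96  97  97  98  98  99  99  98  97]
 [ 96  96  97  97  99  98  99  96  98]
 [ 97  96  98  97  97  99  99  99  98]
 [ 96  97  96  96  97  99  98 100  98]
 [ 97  98  97  98  98  98  99  98  99]
 [ 98  95  91  94  94  98  99 100 100]
 [ 98  86  68  70  81  92  98  97 100]
 [ 96  62  51  51  53  67  98  98  97]
 [ 97  48  48  47  48  58  94  99  97]
 [ 98  46  40  45  45  59  87 102 100]
 [ 93  54  40  43  49  70  93 108 100]
 [ 90  52  48  47  52  55  92 110 107]
 [ 90  57  56  52  56  52  79 109 110]
 [ 86  50  47  47  48  52  75 107 111]
 [ 66  48  44  47  47  50  73 103 107]
 [ 52  46  48  47  52  47  73  93  98]
 [ 54  39  35  36  41  42  65  81 100]
 [ 59  49  45  53  68  74  82  90 109]
 [ 69  84  82  89 107 110 108 109 109]
 [ 86 113 111 110 107 107 105 107 107]
 [ 86 102 109 109 108 108 108 106 105]
 [ 61  92 103 107 107 107 107 106 107]
 [ 54  79 100 107 105 108 106 108 108]
 [ 50  63  95 106 109 107 107 106 106]]
scene3
[[ 96  97  97  99 
[... 218 characters left out ...]
 99  94  80  78  66  64  65  65  64]
 [101  95  69  67  64  65  62  65  64]
 [107 102  88  78  71  76  68  64  63]
 [110 102  94  83  78  90  88  73  65]
 [105  74  56  52  55  74 103  95  77]
 [104  60  49  52  48  56  92 111  98]
 [ 98  50  42  45  41  51  85 111 106]
 [ 89  54  42  43  40  47  77 109 110]
 [ 86  51  51  58  46  54  79 106 108]
 [ 64  51  48  53  51  61  75  89  90]
 [ 63  51  37  45  41  45  58  72  85]
 [ 72  55  49  60  72  75  82  92 108]
 [ 69  83  83  91 107 110 109 108 111]
 [ 86 112 110 107 109 105 105 106 107]
 [ 85 102 109 109 109 106 107 106 105]
 [ 63  92 104 107 107 106 107 108 107]
 [ 55  80 101 108 105 107 106 108 108]
 [ 47  65  95 107 108 106 107 106 106]]
```

```bash
python3 -m handwheel '[[[0.1,-0.12,0,0,-1],[0.25,-0.3,0,0,-1],[0.4,-0.45,0,0,-1],[0.54,-0.6,0,0,-1],[0.54,-0.6,0,0,-1],[0.54,-0.6,0.15,0,-1],[0.54,-0.6,0.27,0,-1],[0.54,-0.6,0.33,0,-1],[0.54,-0.6,0.35,0,-1],[0.54,-0.6,0.35,0,-1]]]'; python3 rel.py
```

```text
clock: 11.18
eef_pos: [0.577, -0.0907, 0.1401]
tool_rot: [[0.985, -0.172, 0.0], [-0.172, -0.985, 0.001], [0.0, -0.001, -1.0]]
force: [-0.1, 0.1, 0.5]
width: -0.0
finger_force: 0.0
tool-frame pos rel axis (mm) [ 28.3483 -11.8222] z 0.14007598154073722 F tool [-0.1032 -0.093  -0.4948]
```

```bash
python3 -m handwheel '[[[0.003,0.022,0,0,-1],[0.002,0.032,0,0,-1],[0.001,0.04,0,0,-1]]]'; python3 rel.py
```

```text
clock: 11.55
eef_pos: [0.5754, -0.1037, 0.1406]
tool_rot: [[0.985, -0.174, 0.002], [-0.174, -0.985, 0.0], [0.002, -0.0, -1.0]]
force: [1.2, 1.0, 2.5]
width: -0.0003
finger_force: 1.0
tool-frame pos rel axis (mm) [29.0841  1.1665] z 0.14059694288679864 F tool [ 0.9741 -1.1916 -2.4856]
```

Light contact; push further in small steps.

```bash
python3 -m handwheel '[[[-0.001,0.008,0,0,-1],[-0.002,0.016,0,0,-1],[-0.003,0.016,0,0,-1]]]'; python3 rel.py
```

```text
clock: 11.92
eef_pos: [0.575, -0.1054, 0.1406]
tool_rot: [[0.985, -0.172, 0.004], [-0.172, -0.985, 0.003], [0.003, -0.004, -1.0]]
force: [3.0, 4.7, 2.9]
width: -0.0002
finger_force: 3.3
tool-frame pos rel axis (mm) [28.9465  2.9462] z 0.1406477976163931 F tool [ 2.1968 -5.1357 -2.8906]
```

```bash
python3 -m handwheel '[[[-0.002,0.01,0,0,-1],[-0.003,0.02,0,0,-1],[-0.003,0.02,0,0,-1],[-0.003,0.02,0,0,-1]]]'; python3 rel.py
```

```text
clock: 12.42
eef_pos: [0.5747, -0.1059, 0.1407]
tool_rot: [[0.986, -0.168, 0.006], [-0.168, -0.986, 0.01], [0.005, -0.01, -1.0]]
force: [3.7, 11.5, 2.5]
width: -0.0
finger_force: 6.3
tool-frame pos rel axis (mm) [28.7349  3.661 ] z 0.14070783039105134 F tool [  1.7192 -12.031   -2.3291]
```

It is firmly blocked: 12 N and 0.7 mm of movement for 6 mm commanded. This is the hard stop, reached on both wings, so I back off, lift and go clear.

```bash
python3 -m handwheel '[[[0.005,-0.05,0,0,-1],[0.01,-0.06,-0.03,0,-1],[0.01,-0.06,-0.2,0,-1],[0.01,-0.06,-0.35,0,-1],[0,0.3,-0.4,0,-1],[-0.2,0.6,-0.4,0,-1],[-0.3,0.7,-0.4,0,-1],[-0.3,0.7,-0.4,0,-1],[-0.3,0.7,-0.4,0,-1]]]'; python3 - <<'E'
from h import *
im=manip.snapshot('top')[:,:,::-1];s=manip.state();print(s['eef_pos'],s['force'])
a=cv2.imread('pics/top3.png');b=cv2.imread('pics/top0.png')
cv2.imwrite('pics/c4.png',cv2.resize(np.clip(np.hstack([i[125:275,255:410]for i in(b,im)])*1.6,0,255).astype(np.uint8),None,fx=2.5,fy=2.5))
E
```

```text
clock: 13.55
eef_pos: [0.4399, -0.3117, 0.2603]
tool_rot: [[0.982, -0.187, -0.004], [-0.187, -0.982, -0.004], [-0.003, 0.005, -1.0]]
force: [0.2, 0.5, 1.4]
width: 0.0003
finger_force: 0.0
[ 0.4426 -0.3087  0.2601] [0.4165 0.4063 0.8551]
```

View pics/c4.png

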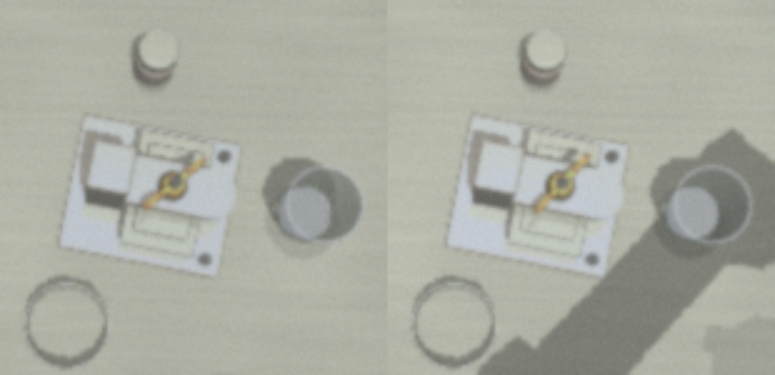

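The before and after views match: shaker, tumbler and cutter are in place, and the nut is at its stop with its wing at (588,157)–(537,210). The arm is clear.

```bash
python3 -c "
from rig import manip
print(manip.finish_job())"
```

```text
the job is handed in; nothing more can be done
None
```

I wound the wing nut clockwise with closed-fingertip strokes until both wings were firmly blocked at what I take to be its hard stop (12–15 N, no joint readout), left the tumbler, shaker and cutter in place, finished clear at 13.6 s and handed the job in; no verdict came back.

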